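Third hand: press a brass bar against the sprung stop

TASK

Be my third hand: take the long square brass bar out of the offcut tray (leave the other pieces in it), lay it flat, screw holes up, on the bed of the wooden jig, in line with the jig and with one end squarely against the middle of the sprung steel stop, and push the stop back with the bar until its pointer stands between the two dark marks on the gauge, about 10 N. Keep it there steadily for at least three seconds so I can screw it down, and finish while still gripping and pressing: do not let go or ease off at the end. Never drive the stop to the end of its travel, and do not knock over or shove the jar, the roll of tape or the steel block standing behind.

Things in the scene. Friction and masses are not known exactly. Their poses are not given: they have to be found in the camera images.
- tray: Open dark wooden tray, 180 (its x) x 290 (its y) x 28 mm high, walls and floor 6 mm, fixed. Origin: centre of its underside. Four brass pieces lie on its floor, one in each of four lanes along its x, centred at y = -96, -32, 32, 96 mm (which is where varies), each turned up to 0.22 rad. At least 20 mm is free beside the middle of the long square bar: open the fingers only to about 45 mm.
- bar: The part wanted: straight brass bar of square section, 100 x 20 x 20 mm, with square ends and two small dark screw holes on top near the ends, 0.33 kg (may vary by a third); loose, in the tray. Origin: centre of its underside; x runs along its length, z up. Its two ends are alike: either may go to the stop.
- bar_center (a point): Centre of the long square bar (10 mm above its underside).
- short_bar: Not wanted: short square brass bar, 56 x 20 x 20 mm, one hole on top. Origin: centre of its underside, x along it.
- flat_strip: Not wanted: flat brass strip, 100 x 30 mm, only 6 mm thick, two holes. Origin: centre of its underside, x along it.
- angle_piece: Not wanted: L-shaped brass piece, 80 x 36 x 14 mm. Origin: underside, middle of its 80 x 36 mm outline.
- jig: Fixed jig: wooden bed 240 (its x) x 120 (its y) x 12 mm, its upper face 12 mm above the bench, bare from x = -120 to 25 mm. Origin: centre of its underside. x is the pushing direction (roughly away from the robot). End block at x = 85 to 109, 56 mm high. Low gauge rail with two dark cross marks at x = 28 to 85, y = 38 to 52, 30 mm high (all above the bench).
- stop_face (a point): Steel stop plate across the jig, 10 thick x 56 wide x 40 mm high, with a thin dark pointer over the gauge rail. The point lies on its front face, mid-width, 10 mm above the bed (level with the centre of a bar on the bed); axes as the jig's. At rest at x = 25 mm of the jig. A bar lying square against it has its centre at x = -50 mm of it.
- stop_slide (a joint): Travel of the sprung stop along the jig's +x in m: 0 at rest, 0.032 at its end. The spring pushes back with 600 N per m, no preload: the pointer is at the first mark at 0.010 (6 N), at the second at 0.0233 (14 N); 10 N is 0.0167. It springs back when released.
- jar_small: Bystander: small white jar with a wide rim, 72 mm across, 66 mm high, loose behind the work. Origin: centre of its underside.
- tape_black: Bystander: roll of black tape lying flat, 60 mm across, 18 mm high, loose behind the work. Origin: centre of its underside.
- dapping_block: Bystander: steel cube with round hollows, 46 x 46 x 47 mm, 0.68 kg, loose behind the work. Origin: centre of its underside.
Not all that is in view belongs to the job. Leave any purple look-alike of the bar alone.

How it is judged:
By the outcome, as a careful person would: the job done as asked, in the order asked, and still so for the second after the job is handed in, while the arm keeps its last pose, push and grip.
It also fails if it takes over 51 s, if anything falls off the work surface, if the arm or the gripper's body presses on something with over 40 N, if the wrist force passes 120 N, or if a joint passes its speed limit or range.

ROBOT

A 6-joint arm with a two-finger parallel gripper is mounted at the origin on a cart in front of the work surface, level with it; the furniture and walls round the work are solid. World frame = base frame: x ahead of the robot, y to its left, z up, the work surface at z = 0. Lengths are in m, angles in degrees, forces in N, time in s.
With the tool pointing down it reaches from about 0.35 to 0.875 m from the base axis. Payload 4.2 kg.
Tool frame: the origin (TCP) lies on the centre line of the jaws, within the pads' length; the fingertips stand 11 mm ahead of it and the grasp point (between the pads) lies 8 mm behind it; y points along the fingers, z is the direction in which the jaws open and shut, and the axes are right-handed (so a half turn about y gives the same grasp; the last joint's range is limited). The gripper opens to 87 mm and grips with 3 to 60 N. Pads are 19 mm wide; open, the fingers measure 117 mm over their backs; the gripper's body (75 mm by 190 mm) begins 51 mm behind the grasp point.
Start: joints at [-52.964, 22.042, 0.453, 0, -68.411, -14.817], TCP at [0.236, -0.579, 0.234] pointing down, gripper open.
Joint ranges: [-179.83, 179.83], [-69.29, 118.12], [-61.27, 80.66], [-181.25, 117.63], [-171.15, -9.14], [-177.46, 177.46]. Speed limits (degrees/s): [159.86, 159.86, 180, 180, 180, 180].

INTERFACE

Orientations are given as a 3x3 rotation matrix whose columns are the frame's x, y, z axes.
In Python, from station import r, optics gives the robot as it stands. The module is installed in compiled form; this text tells all that it offers.
- The arm moves only by the tool step_arm, never from a script. Its argument "moves" is a list that holds one entry, the list of rows, each a list of 7 numbers: the turn, a rotation vector about the tool's x, y, z in rad, then the shift along the tool's x, y, z in cm, then the opening in per cent of the stroke, from 0 (shut) to 100 (fully open). A call has exactly 5 rows; each row is the pose to reach, as a shift and turn from the pose commanded when the call began, along the tool's axes at that moment; what a row does not reach only later rows make up. A row lasts 1/12 s, in which the tool goes at most 41.7 mm and 7.16 degrees, less where a joint would pass 70% of its speed; a pose out of reach is approached as far as the arm can. A call with a gripper value outside its range is refused whole. The fingers move at their own pace and stop on an object; the grip force is fixed at half the most. Time passes only in rows, so rows that repeat a pose let the fingers close, or fill a call up. It gives the time, the measured TCP pose, the force and the opening at its end, in the units of the state.
- r.sense(): the state, without advancing time (a new reading comes with each control period).
- optics.capture(name): name is "scene" or "side" or "wrist"; returns a dict with "image" (384x512x3 uint8, red, green, blue), "fov_y" (degrees; the focal length in pixels is half the picture's height over the tangent of half this angle, whatever the lens; pixels are square), "cx", "cy" (the principal point, pixels), "k1" (the pictures are not rectified: a ray, as slopes to the right and down, at radius r is drawn at 1 + k1 r^2 times it, then the intrinsics apply), "cam_to_world" (4x4, takes a point from camera to world coordinates). Camera axes: x right, y down, z forward; pixel columns grow to the right and rows downward; lengths in m; the calibration is good to about 2 mm. A picture is of the moment at which its call begins. There is no depth.
- r.finish_job(): hands the job in, once; it reports no verdict.
The state is a dict: "time_s": time; "joints": joint angles; "joint_velocities": joint speeds; "effort": joint torques, N m; "tcp_pos": TCP position; "ee_rot": TCP orientation; "wrist_force": force on the tool from outside, world axes, zero at the start; "moment": the same for the moment, N m; "gripper_width": opening from 0.0 (shut) to 1.0 (fully open).
Only numpy, scipy, OpenCV 4.12 (cv2) and the standard library are available. Lean on these libraries where they do the work, as an engineer would, in place of code of your own. Each camera call takes 0.05 s, during which the arm holds its last target.

## Working session

There is one attempt and no reset: what is moved stays moved. The work goes in short steps, Python scripts to look and compute and a tool call to move; the robot and the scene stay as the last step left them, time stands still between calls to the robot, and variables do not carry over. Pictures are saved under pics/ and viewed, and the job is handed in when it is done.

Besides the shell and the picture viewer there is one more tool, called after "Call:" as name([rows], argument=value, ...), one row to a line, values as JSON. step_arm: Moves the arm, as the interface text tells. Its arguments: {"type":"object","properties":{"moves":{"type":"array"}},"required":["moves"]}

```bash
mkdir -p pics; cat > h.py <<'E'
import numpy as np, cv2
from station import r, optics
def cap(n,f=None):
    d=optics.capture(n)
    if f: cv2.imwrite('pics/'+f,d['image'][:,:,::-1])
    return d
def K(d):
    f=d['image'].shape[0]/2/np.tan(np.radians(d['fov_y'])/2)
    return np.array([[f,0,d['cx']],[0,f,d['cy']],[0,0,1.]])
def rays(d,uv):
    uv=np.array(uv,float).reshape(-1,1,2)
    n=cv2.undistortPointsIter(uv,K(d),np.array([d['k1'],0,0,0,0.]),None,None,(3,100,1e-10)).reshape(-1,2)
    M=np.array(d['cam_to_world']); v=np.c_[n,np.ones(len(n))]@M[:3,:3].T
    return M[:3,3],v
def plane(d,uv,z):
    o,v=rays(d,uv); return o+v*((z-o[2])/v[:,2])[:,None]
def proj(d,P):
    M=np.linalg.inv(np.array(d['cam_to_world'])); P=np.array(P,float).reshape(-1,3)
    q=P@M[:3,:3].T+M[:3,3]
    return cv2.projectPoints(q,np.zeros(3),np.zeros(3),K(d),np.array([d['k1'],0,0,0,0.]))[0].reshape(-1,2)
E
python3 - <<'E'
from h import *
np.set_printoptions(precision=4,suppress=True)
s=r.sense(); print(s)
for n in ("scene","side","wrist"):
    d=cap(n,n+'0.png'); print(n,d['fov_y'],d['cx'],d['cy'],d['k1'],np.array(d['cam_to_world']))
E
```

```text
{'time_s': 0.0, 'joints': array([-52.9669,  22.0925,   0.3791,  -0.0287, -68.413 , -14.8159]), 'joint_velocities': array([ 0.0214, -0.0303,  0.0353, -0.0006,  0.0289, -0.0016]), 'effort': array([  0.0002, -39.0664,  18.7402,   4.2197,   0.011 ,  -0.0002]), 'tcp_pos': array([ 0.2361, -0.578 ,  0.2324]), 'ee_rot': array([[ 0.9258, -0.001 , -0.3779],
       [ 0.3779,  0.002 ,  0.9258],
       [-0.0001, -1.    ,  0.0023]]), 'wrist_force': array([ 0.2657, -0.3459,  0.2767]), 'moment': array([-0.0117, -0.0009,  0.0076]), 'gripper_width': 0.9939628650404783}
scene 48.47614703649654 257.9819942529356 194.52251113492713 -0.08300441093922294 [[ 0.9878  0.118  -0.102   0.7142]
 [ 0.1553 -0.8005  0.5788 -0.6368]
 [-0.0133 -0.5876 -0.8091  0.9891]
 [ 0.      0.      0.      1.    ]]
side 48.228955010476476 259.92476765551464 185.83265128841973 -0.11039403164672823 [[ 0.9605  0.2454 -0.131   0.8031]
 [ 0.2781 -0.8496  0.4482 -0.597 ]
 [-0.0013 -0.4669 -0.8843  1.3394]
 [ 0.      0.      0.      1.    ]]
wrist 58.66956608873612 256.32143434779306 197.2007596099405 -0.08333911674094954 [[-0.3782  0.8909  0.2514  0.1672]
 [ 0.9257  0.3632  0.1054 -0.607 ]
 [ 0.0026  0.2727 -0.9621  0.3844]
 [ 0.      0.      0.      1.    ]]
```

View pics/scene0.png

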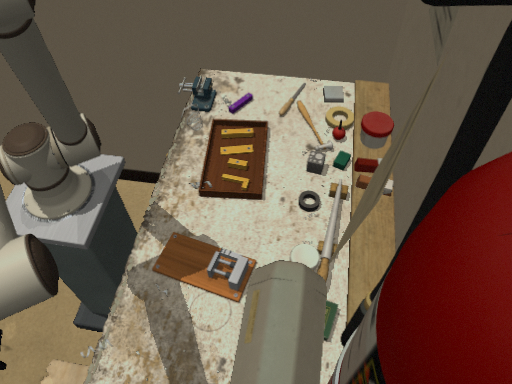

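View pics/side0.png

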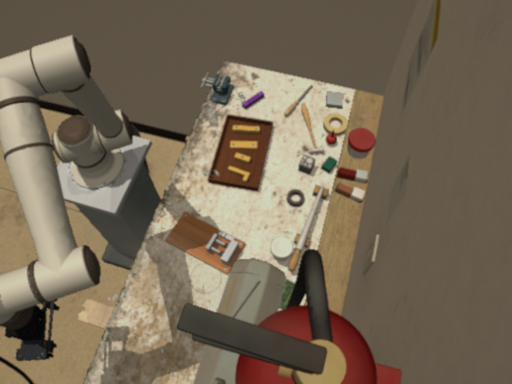

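View pics/wrist0.png

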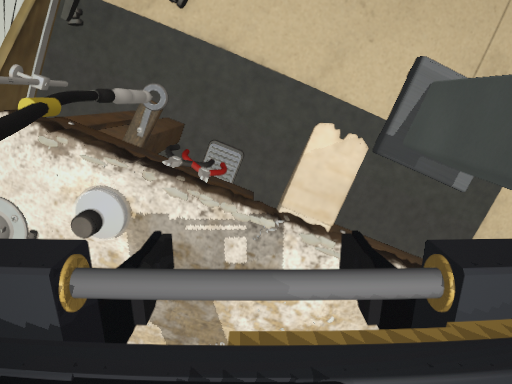

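```bash
python3 - <<'E'
import cv2,numpy as np
a=cv2.imread('pics/scene0.png');b=cv2.imread('pics/side0.png')
f=lambda i,x,y,w,h,s:cv2.resize(i[y:y+h,x:x+w],None,fx=s,fy=s,interpolation=cv2.INTER_CUBIC)
cv2.imwrite('pics/z1.png',np.hstack([f(a,195,112,80,92,5),f(b,205,110,72,92,5)]))
cv2.imwrite('pics/z2.png',np.hstack([f(a,148,228,114,76,3.5),f(b,160,205,90,76,3.5)]))
E
```

```text
(no output)
```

View pics/z1.png

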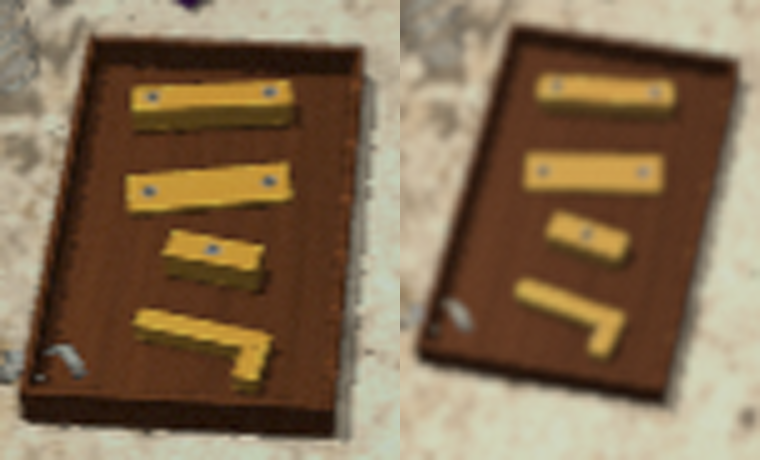

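View pics/z2.png

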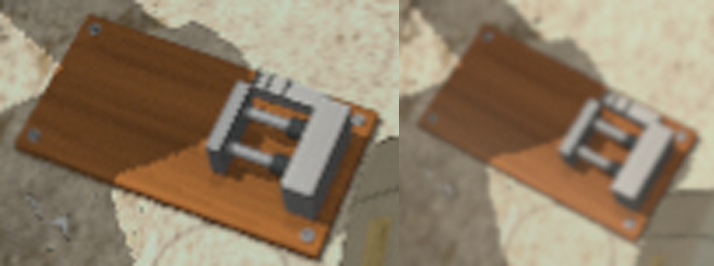

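```bash
python3 - <<'E'
from h import *
np.set_printoptions(precision=4,suppress=True)
a=cap('scene');b=cap('side')
H=[plane(a,[(225.4,131.4),(249,130.4)],.026),plane(b,[(236.4,127.2),(256,128.4)],.026)]
for h in H: print(h,h.mean(0),np.degrees(np.arctan2(*(h[1]-h[0])[1::-1])),np.linalg.norm(h[1]-h[0]))
for d,c in((a,[(174.3,232),(152.3,270.9),(239.4,301.7),(257.1,262.9)]),(b,[(181.7,212.1),(164.6,239.9),(228,273.6),(245.1,242.1)])):
    p=plane(d,c,.012);print(p);print(p.mean(0),np.degrees(np.arctan2(*(p[3]+p[2]-p[0]-p[1])[1::-1])), np.linalg.norm(p-np.roll(p,1,0),axis=1))
T=plane(a,np.array([(95,38),(362,45),(335,408),(22,398)])/5+[195,112],.028);print(T,T.mean(0),np.degrees(np.arctan2(*(T[1]-T[0])[1::-1])))
E
```

```text
[[0.4535 0.2793 0.026 ]
 [0.5262 0.294  0.026 ]] [0.4899 0.2866 0.026 ] 11.467346726357514 0.07416973924663853
[[0.455  0.2826 0.026 ]
 [0.527  0.2976 0.026 ]] [0.491  0.2901 0.026 ] 11.752658347212288 0.07359138733688048
[[ 0.3885 -0.0931  0.012 ]
 [ 0.3634 -0.213   0.012 ]
 [ 0.5963 -0.2593  0.012 ]
 [ 0.6222 -0.1503  0.012 ]]
[ 0.4926 -0.1789  0.012 ] -12.503874683876989 [0.2406 0.1225 0.2375 0.1121]
[[ 0.3788 -0.0952  0.012 ]
 [ 0.36   -0.2057  0.012 ]
 [ 0.5968 -0.2549  0.012 ]
 [ 0.6178 -0.1381  0.012 ]]
[ 0.4883 -0.1735  0.012 ] -10.951689032645712 [0.2429 0.1121 0.2418 0.1187]
[[0.4071 0.324  0.028 ]
 [0.5778 0.3417 0.028 ]
 [0.6037 0.0555 0.028 ]
 [0.4286 0.0368 0.028 ]] [0.5043 0.1895 0.028 ] 5.922928886332912
```

```bash
cat >> h.py <<'E'
from scipy.spatial.transform import Rotation as R
np.set_printoptions(precision=4,suppress=True)
def go(pos,head):
    """delta to pos with tool down, tool x heading (deg)"""
    s=r.sense(); E=np.array(s['ee_rot']); p=np.array(s['tcp_pos'])
    c,n=np.cos(np.radians(head)),np.sin(np.radians(head))
    G=np.array([[c,0,-n],[n,0,c],[0,-1,0]])
    rv=R.from_matrix(E.T@G).as_rotvec(); d=E.T@(np.array(pos)-p)*100
    print('t',s['time_s'],'tcp',p,'head',np.degrees(np.arctan2(E[1,0],E[0,0])),'F',s['wrist_force'],'w',s['gripper_width']*87)
    print('turn',rv,'shift cm',d,'rows',np.linalg.norm(d)/4.17,np.degrees(np.linalg.norm(rv))/7.16)
E
python3 - <<'E'
from h import *
u=np.array([np.cos(np.radians(11.6)),np.sin(np.radians(11.6))])
p=np.array([.4905,.288])+.07*u
go([*p,.22],11.6)
go([.45,-.22+.1,.25],11.6)
a=cap('scene');print(proj(a,[[.236,-.579,.234],[.236,-.579,.0],[.7,-.3,0],[.6,-.45,0]]))
E
```

```text
t 0.25 tcp [ 0.2363 -0.5784  0.233 ] head 22.21411435297547 F [-1.0964 -0.638   0.7221] w 86.8754967722394
turn [-0.001   0.1853 -0.0002] shift cm [63.1711  1.3671 69.3028] rows 22.49003341732896 1.4824402856831156
t 0.25 tcp [ 0.2363 -0.5784  0.233 ] head 22.21411435297547 F [-1.0964 -0.638   0.7221] w 86.8754967722394
turn [-0.001   0.1853 -0.0002] shift cm [37.116  -1.6664 34.3547] rows 12.134906392459172 1.4824402856831156
[[ -5.4209 392.6599]
 [ 50.4308 415.1224]
 [279.838  326.0211]
 [225.8418 384.9355]]
```

Call:
step_arm([
  [[0,0,0,2.7,0,2.95,50],[0,0,0,5.4,0,5.9,50],[0,0,0,8.1,0,8.85,50],[0,0,0,10.8,0,11.8,50],[0,0,0,13.5,0,14.75,50]],
])

```text
time_s: 0.72
tcp_pos: [0.3057, -0.3893, 0.2335]
ee_rot: [[0.926, 0.0, -0.377], [0.377, -0.0, 0.926], [0.0, -1.0, -0.0]]
wrist_force: [1.1, 0.7, 0.0]
gripper_width: 0.708
```

Call:
step_arm([
  [[0,0,0,2.7,0,2.95,50],[0,0,0,5.4,0,5.9,50],[0,0,0,8.1,0,8.85,50],[0,0,0,10.8,0,11.8,50],[0,0,0,13.5,0,14.75,50]],
])

```text
time_s: 1.13
tcp_pos: [0.3749, -0.2016, 0.2339]
ee_rot: [[0.926, 0.001, -0.378], [0.378, -0.0, 0.926], [0.001, -1.0, -0.0]]
wrist_force: [1.7, 0.0, -0.9]
gripper_width: 0.501
```

Call:
step_arm([
  [[0,0,0,2.7,0,2.95,50],[0,0,0,5.4,0,5.9,50],[0,0,0,8.1,0,8.85,50],[0,0,0,10.8,0,11.8,50],[0,0,0,13.5,0,14.75,50]],
])

```text
time_s: 1.55
tcp_pos: [0.4441, -0.0137, 0.234]
ee_rot: [[0.926, 0.001, -0.379], [0.379, 0.0, 0.926], [0.001, -1.0, -0.0]]
wrist_force: [1.3, -0.6, -0.4]
gripper_width: 0.498
```

Call:
step_arm([
  [[0,0,0,2.7,0,2.95,50],[0,0,0,5.4,0,5.9,50],[0,0,0,8.1,0,8.85,50],[0,0,0,10.8,0,11.8,50],[0,0,0,13.5,0,14.75,50]],
])

```text
time_s: 1.97
tcp_pos: [0.5134, 0.1739, 0.2337]
ee_rot: [[0.926, 0.0, -0.379], [0.379, 0.0, 0.926], [0.0, -1.0, 0.0]]
wrist_force: [0.5, -0.6, -0.6]
gripper_width: 0.501
```

```bash
python3 - <<'E'
from h import *
u=np.array([np.cos(np.radians(11.6)),np.sin(np.radians(11.6))])
p=np.array([.4905,.288])+.07*u
go([*p,.22],11.6)
E
```

```text
t 1.9667 tcp [0.5134 0.1739 0.2337] head 22.253701507143113 F [ 0.4626 -0.6355 -0.6235] w 43.55446066829682
turn [-0.0001  0.1859  0.0004] shift cm [ 9.0849  1.3763 10.1322] rows 3.280127310687315 1.4879500687273515
```

Call:
step_arm([
  [[0,0.09,0,2.7,0.4,2.9,50],[0,0.186,0,5.4,0.8,5.8,50],[0,0.186,0,8.1,1.2,8.7,50],[0,0.186,0,9.1,1.4,10.1,50],[0,0.186,0,9.1,1.4,10.1,50]],
])

```text
time_s: 2.38
tcp_pos: [0.5596, 0.3033, 0.2174]
ee_rot: [[0.979, -0.001, -0.203], [0.203, -0.001, 0.979], [-0.001, -1.0, -0.001]]
wrist_force: [0.8, 0.2, -0.8]
gripper_width: 0.496
```

```bash
python3 - <<'E'
from h import *
cap('wrist','w1.png')
E
```

```text
(no output)
```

View pics/w1.png

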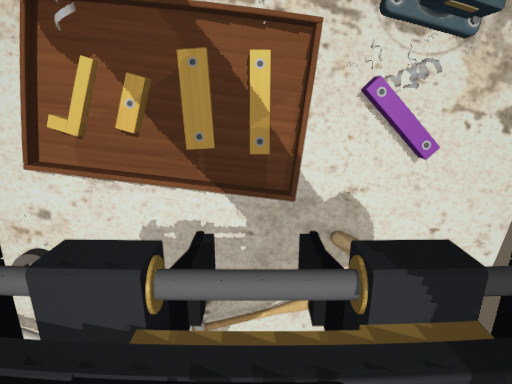

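The wrist view shows the tray with the bar wanted at about (260,100), hole centres near (260,64) and (260,142). The purple look-alike lies outside the tray at (400,118).

```bash
cat > bar.py <<'E'
from h import *
def brass(d,roi):
    hsv=cv2.cvtColor(d['image'],cv2.COLOR_RGB2HSV); m=cv2.inRange(hsv,(15,110,110),(35,255,255))
    x0,y0,x1,y1=roi; k=np.zeros_like(m); k[y0:y1,x0:x1]=m[y0:y1,x0:x1]
    k=cv2.morphologyEx(k,cv2.MORPH_CLOSE,np.ones((9,9)))
    c=max(cv2.findContours(k,0,1)[0],key=cv2.contourArea)[:,0,:]
    return c
E
python3 - <<'E'
from bar import *
d=cap('wrist')
c=brass(d,(235,30,290,180)); p=plane(d,c,.026)[:,:2]
ctr,wh,ang=cv2.minAreaRect((p*1000).astype(np.float32)); print('rect',ctr,wh,ang)
h=plane(d,[(260,64),(260,142)],.026); print(h,h.mean(0),np.degrees(np.arctan2(*(h[1]-h[0])[1::-1])))
c=np.array(ctr)/1000
go([*c,.1],11.6)
print(h.mean(0))
E
```

```text
rect (487.2535400390625, 291.44329833984375) (98.58875274658203, 20.281391143798828) 12.239712715148926
[[0.451  0.2822 0.026 ]
 [0.5239 0.2975 0.026 ]] [0.4874 0.2899 0.026 ] 11.830702314469317
t 2.4833 tcp [0.5589 0.3    0.2187] head 11.615899780122112 F [-0.3131 -0.4731 -0.6001] w 43.788220015405905
turn [ 0.0008  0.0003 -0.0016] shift cm [-7.1691 11.8806  0.6096] rows 3.330793300365279 0.014267481075912254
[0.4874 0.2899 0.026 ]
```

Call:
step_arm([
  [[0,-0.007,0,-2.4,3,0.2,50],[0,-0.007,0,-4.8,6,0.4,50],[0,-0.007,0,-7.15,9,0.55,50],[0,-0.007,0,-7.15,12,0.55,50],[0,-0.007,0,-7.15,13,0.55,50]],
])

```text
time_s: 2.9
tcp_pos: [0.4849, 0.2875, 0.0867]
ee_rot: [[0.978, -0.005, -0.206], [0.206, -0.004, 0.978], [-0.006, -1.0, -0.003]]
wrist_force: [-0.2, -0.6, 0.8]
gripper_width: 0.499
```

```bash
python3 - <<'E'
from h import *
cap('wrist','w2.png'); d=cap('scene'); cv2.imwrite('pics/s2.png',cv2.resize(d['image'][90:230,160:300,::-1],None,fx=4,fy=4,interpolation=2))
go([.4873,.2907,.02],12)
E
```

```text
t 3.0 tcp [0.4876 0.2893 0.0887] head 11.923836673244182 F [ 0.5808 -0.439   0.4031] w 43.43729242653275
turn [ 0.0021 -0.0013 -0.0026] shift cm [0.0207 6.8667 0.1601] rows 1.6471368276014795 0.02869355863573637
```

View pics/w2.png

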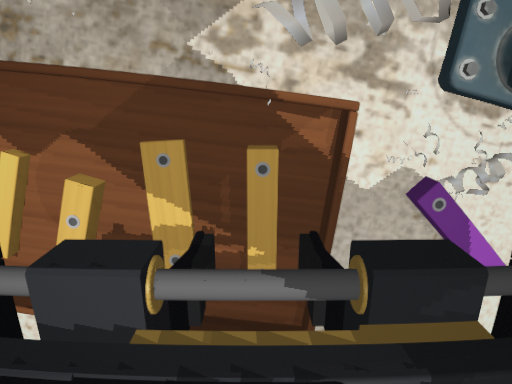

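View pics/s2.png

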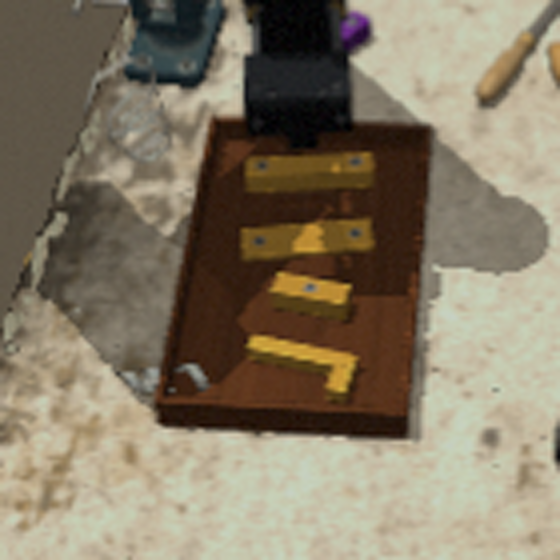

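```bash
python3 - <<'E'
from bar import *
d=cap('wrist')
p=plane(d,[(247,147),(278,147),(248.5,225),(277,225),(263,170)],.026)
s=r.sense();E=np.array(s['ee_rot']);print((p-np.array(s['tcp_pos']))@E*1000)
q=plane(d,[(214,235),(300,235)],.1);print((q-np.array(s['tcp_pos']))@E*1000)
E
```

```text
[[-48.5446  64.3441  -7.0607]
 [-48.5546  64.3403  12.4049]
 [  3.4866  64.3965  -6.4408]
 [  3.4838  64.3929  12.606 ]
 [-33.8528  64.357    3.0553]]
[[-19.1279  -9.6238 -19.8437]
 [-19.1441  -9.6311  18.2   ]]
```

Call:
step_arm([
  [[0,0,0,0.1,1.5,0.25,48],[0,0,0,0.1,3.0,0.25,48],[0,0,0,0.1,4.5,0.25,48],[0,0,0,0.1,5.8,0.25,48],[0,0,0,0.1,6.7,0.25,48]],
])

```text
time_s: 3.47
tcp_pos: [0.4903, 0.2943, 0.0237]
ee_rot: [[0.978, 0.003, -0.207], [0.207, 0.002, 0.978], [0.003, -1.0, 0.002]]
wrist_force: [-0.2, 0.2, 0.6]
gripper_width: 0.478
```

Call:
step_arm([
  [[0,0,0,0,0,0,48],[0,0,0,0,0,0,35],[0,0,0,0,0,0,30],[0,0,0,0,0,0,26],[0,0,0,0,0,0,20]],
])

```text
time_s: 3.88
tcp_pos: [0.489, 0.2938, 0.0236]
ee_rot: [[0.978, 0.001, -0.207], [0.207, 0.001, 0.978], [0.002, -1.0, 0.001]]
wrist_force: [1.3, -2.1, 1.8]
gripper_width: 0.269
```

Call:
step_arm([
  [[0,0,0,0,0,0,34],[0,0,0,0,0,0,34],[0,0,0,0,0.3,0,34],[0,0,0,0,0.3,0,26],[0,0,0,0,0.3,0,10]],
])

```text
time_s: 4.3
tcp_pos: [0.4883, 0.2933, 0.0192]
ee_rot: [[0.978, -0.001, -0.207], [0.207, -0.001, 0.978], [-0.001, -1.0, -0.0]]
wrist_force: [1.7, -1.3, -0.6]
gripper_width: 0.262
```

Call:
step_arm([
  [[0,0,0,0,0,0,0],[0,0,0,0,0,0,0],[0,0,0,0,0,0,0],[0,0,0,0,0,0,0],[0,0,0,0,0,0,0]],
])

```text
time_s: 4.72
tcp_pos: [0.4883, 0.2932, 0.0193]
ee_rot: [[0.978, -0.001, -0.207], [0.207, -0.0, 0.978], [-0.001, -1.0, -0.0]]
wrist_force: [-0.4, -0.7, -2.7]
gripper_width: 0.229
```

Call:
step_arm([
  [[0,0,0,0,-1,0,0],[0,0,0,0,-3,0,0],[0,0,0,0,-6,0,0],[0,0,0,0,-9,0,0],[0,0,0,0,-12,0,0]],
])

```text
time_s: 5.13
tcp_pos: [0.4881, 0.2933, 0.1411]
ee_rot: [[0.978, -0.001, -0.207], [0.207, -0.0, 0.978], [-0.001, -1.0, -0.0]]
wrist_force: [1.2, -0.5, -2.6]
gripper_width: 0.227
```

```bash
python3 - <<'E'
from h import *
cap('wrist','w3.png')
go([.56,-.20,.2],-11.7)
E
```

```text
t 5.1833 tcp [0.4915 0.2957 0.1484] head 12.069519906322038 F [2.1213 1.0434 1.6827] w 19.486777460118983
turn [-0.0073  0.4149  0.0102] shift cm [ -3.6035  -5.4535 -49.877 ] rows 12.063183681780018 3.3214519651088477
```

View pics/w3.png

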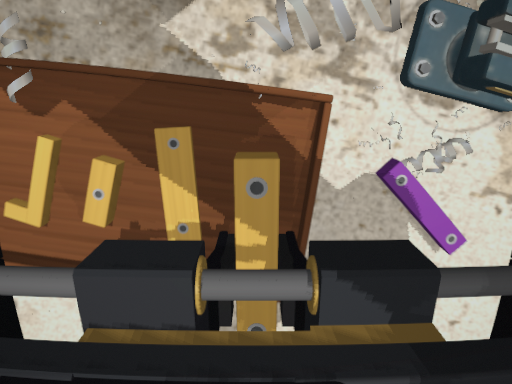

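```bash
python3 - <<'E'
from h import *
go([.62,-.205,.24],-11.7)
E
```

```text
t 5.1833 tcp [0.4915 0.2957 0.1484] head 12.069519906322038 F [2.1213 1.0434 1.6827] w 19.486777460118983
turn [-0.0073  0.4149  0.0102] shift cm [  2.2044  -9.3964 -51.601 ] rows 12.588924621760295 3.3214519651088477
```

Call:
step_arm([
  [[0,0.08,0,0,-2.5,-2,0],[0,0.16,0,0,-5,-5,0],[0,0.24,0,0.2,-7,-8.5,0],[0,0.33,0,0.5,-8,-12.5,0],[0,0.414,0,0.8,-9,-16.5,0]],
])

```text
time_s: 5.6
tcp_pos: [0.5305, 0.1327, 0.2314]
ee_rot: [[0.978, 0.002, 0.207], [-0.207, 0.002, 0.978], [0.002, -1.0, 0.002]]
wrist_force: [0.5, 0.1, -4.2]
gripper_width: 0.227
```

```bash
python3 - <<'E'
from h import *
go([.62,-.205,.24],-11.7)
E
```

```text
t 5.6 tcp [0.5305 0.1327 0.2314] head -11.92152420390803 F [ 0.4638  0.0854 -4.1994] w 19.748506919166065
turn [-0.0021 -0.0039  0.0016] shift cm [ 15.7333  -0.8956 -31.1904] rows 8.38019035133992 0.03736507447508651
```

Call:
step_arm([
  [[0,0,0,1.8,-0.1,-3.6,0],[0,0,0,3.6,-0.2,-7.2,0],[0,0,0,5.4,-0.3,-10.8,0],[0,0,0,7.2,-0.4,-14.4,0],[0,0,0,9,-0.5,-18,0]],
])

```text
time_s: 6.02
tcp_pos: [0.5817, -0.0626, 0.2349]
ee_rot: [[0.979, 0.0, 0.204], [-0.204, 0.001, 0.979], [0.0, -1.0, 0.001]]
wrist_force: [1.0, 1.2, -2.3]
gripper_width: 0.228
```

Call:
step_arm([
  [[0,0,0,1.8,-0.1,-3.6,0],[0,0,0,3.6,-0.2,-7.2,0],[0,0,0,5.4,-0.3,-10.8,0],[0,0,0,6.7,-0.4,-13.2,0],[0,0,0,6.7,-0.4,-13.2,0]],
])

```text
time_s: 6.43
tcp_pos: [0.6211, -0.2087, 0.2378]
ee_rot: [[0.978, -0.0, 0.209], [-0.209, -0.001, 0.978], [0.0, -1.0, -0.001]]
wrist_force: [0.5, 0.4, -2.3]
gripper_width: 0.23
```

```bash
python3 - <<'E'
from h import *
cap('wrist','w4.png')
go([.62,-.205,.24],-11.7)
E
```

```text
t 6.4833 tcp [ 0.6204 -0.2063  0.2376] head -12.010454954499444 F [ 0.0914  0.8425 -3.069 ] w 19.768529736926986
turn [-0.0003 -0.0054 -0.0011] shift cm [-0.0682 -0.2363  0.1151] rows 0.06512418002959848 0.04436026997553933
```

View pics/w4.png

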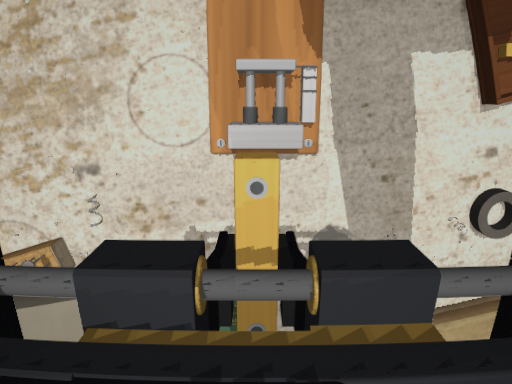

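```bash
python3 - <<'E'
import cv2
a=cv2.imread('pics/w4.png'); cv2.imwrite('pics/w4z.png',cv2.resize(a[0:165,195:335],None,fx=3.6,fy=3.6,interpolation=2))
E
```

```text
(no output)
```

View pics/w4z.png

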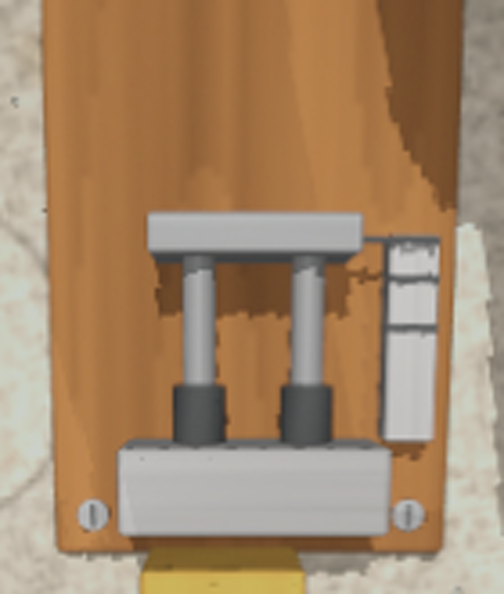

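```bash
cat > meas4.py <<'E'
from h import *
d=cap('wrist')
z=lambda l:np.array(l,float)/3.6+[195-.5+.14,-.36]
ang=lambda v:np.degrees(np.arctan2(v[1],v[0]))
B=plane(d,z([(58,550),(440,550),(43.5,20),(462,20)]),.012)
print('bed w',np.linalg.norm(B[0]-B[1]),'angs',ang(B[0]-B[2]),ang(B[1]-B[3]),ang(B[1]-B[0])-90)
a=np.radians(np.mean([ang(B[0]-B[2]),ang(B[1]-B[3])]));ex=np.array([np.cos(a),np.sin(a),0]);ey=np.array([-ex[1],ex[0],0])
o=(B[0]+B[1])/2-.12*ex; print('jig head',np.degrees(a),'origin',o)
J=lambda P:((P-o)@np.c_[ex,ey])*1000
for h in(.052,.040): print('stop z',h,J(plane(d,z([(148,212),(362,212)]),h)))
print('block',J(plane(d,z([(118,448),(390,448),(120,535),(388,535)]),.056)))
print('marks',J(plane(d,z([(410,239),(410,277),(410,327),(410,440)]),.030)))
E=np.array(r.sense()['ee_rot']);t=np.array(r.sense()['tcp_pos'])
print('tcp J',J(t),'tool head',ang(E[:,0]))
# bar in tool frame: top plane 6.8mm above tcp
b=plane(d,[(234,157),(279,157),(237,225),(276,225),(257,188)],t[2]+.0068)
print('bar tool',(b-t)@E*1000)
E
python3 meas4.py
```

```text
bed w 0.1178853475854039 angs -12.04950632399193 -12.224841168103005 -11.97357501959317
jig head -12.137173746047466 origin [ 0.4856 -0.1688  0.012 ]
stop z 0.052 [[ 26.0461 -27.808 ]
 [ 25.8034  27.6868]]
stop z 0.04 [[ 24.6506 -28.4853]
 [ 24.3993  28.9826]]
block [[ 86.4035 -36.2297]
 [ 86.1598  36.3864]
 [109.6823 -36.105 ]
 [109.4637  36.6687]]
marks [[30.255  43.6088]
 [40.4463 43.956 ]
 [54.02   44.4329]
 [85.4711 45.598 ]]
tcp J [139.0993  -6.677 ] tool head -11.903218472061784
bar tool [[-50.8201  -6.7279 -11.2493]
 [-50.7871  -6.7152   7.9833]
 [-19.9246  -6.7758 -10.4856]
 [-19.8914  -6.7641   7.1286]
 [-37.1357  -6.7428  -1.4349]]
```

```bash
cat >> h.py <<'E'
A0=np.radians(-12.1);EX=np.array([np.cos(A0),np.sin(A0)]);EY=np.array([-EX[1],EX[0]]);O=np.array([.4856,-.1688])
def gj(x,y,z,h=-12.1): 
    go([*(O+EX*x/1000+EY*y/1000),z],h)
    t=r.sense()['tcp_pos'][:2]-O; print('J',t@EX*1000,t@EY*1000)
E
python3 -c "
from h import *
gj(-60,1.6,.08)"
```

```text
t 6.5333 tcp [ 0.6201 -0.2046  0.2377] head -11.903218472061784 F [-0.0955  0.6193 -2.9691] w 19.645898447872636
turn [-0.0007  0.0034 -0.0016] shift cm [-19.8781  15.803    0.9002] rows 6.093605170718734 0.030669369533849373
J 139.05870879861172 -6.823752082461203
```

Call:
step_arm([
  [[0,0.003,0,-4,0,0.2,0],[0,0.003,0,-8,0,0.4,0],[0,0.003,0,-12,0,0.6,0],[0,0.003,0,-16,0,0.8,0],[0,0.003,0,-19.8,0,0.9,0]],
])

```text
time_s: 6.95
tcp_pos: [0.4259, -0.153, 0.2383]
ee_rot: [[0.979, -0.0, 0.205], [-0.205, 0.001, 0.979], [-0.001, -1.0, 0.001]]
wrist_force: [-0.9, 0.1, -1.6]
gripper_width: 0.227
```

Call:
step_arm([
  [[0,0,0,0,4,0,0],[0,0,0,0,8,0,0],[0,0,0,0,12,0,0],[0,0,0,0,15.8,0,0],[0,0,0,0,15.8,0,0]],
])

```text
time_s: 7.37
tcp_pos: [0.4226, -0.1531, 0.0751]
ee_rot: [[0.978, -0.015, 0.207], [-0.207, 0.002, 0.978], [-0.015, -1.0, -0.001]]
wrist_force: [-1.5, -0.5, -3.6]
gripper_width: 0.228
```

Call:
step_arm([
  [[0,0,0,0,0,0,0],[0,0,0,0,0,0,0],[0,0,0,0,0,0,0],[0,0,0,0,0,0,0],[0,0,0,0,0,0,0]],
])

```text
time_s: 7.78
tcp_pos: [0.4298, -0.1546, 0.0823]
ee_rot: [[0.978, 0.004, 0.207], [-0.207, -0.0, 0.978], [0.004, -1.0, 0.001]]
wrist_force: [-0.2, -0.1, -3.1]
gripper_width: 0.226
```

```bash
python3 - <<'E'
from h import *
gj(-60,1.6,.05)
cap('wrist','w5.png'); a=cap('scene');b=cap('side')
cv2.imwrite('pics/s5.png',np.hstack([cv2.resize(a['image'][220:320,135:270,::-1],None,fx=3,fy=3,interpolation=2),cv2.resize(b['image'][195:295,145:270,::-1],None,fx=3,fy=3,interpolation=2)]))
E
```

```text
t 7.7833 tcp [ 0.4298 -0.1546  0.0823] head -11.91941473410896 F [-0.1668 -0.0626 -3.0617] w 19.69401798676414
turn [-0.0008  0.0032  0.0039] shift cm [-0.2605  3.2313 -0.0644] rows 0.7775689519331385 0.040529416825333654
J -57.52280007408557 2.2267137340674945
```

View pics/w5.png

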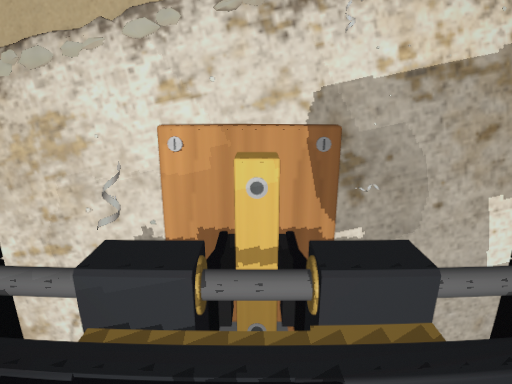

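View pics/s5.png

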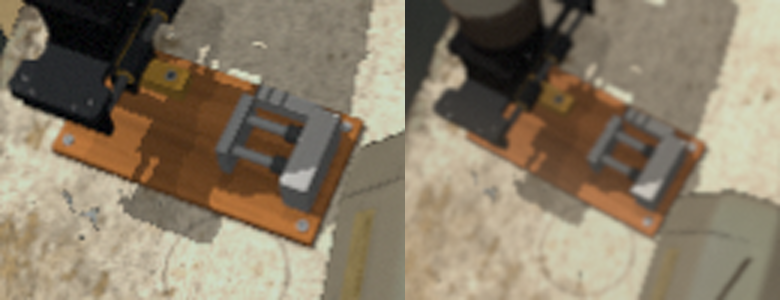

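```bash
cat > meas5.py <<'E'
from h import *
import sys
def meas(d,zb,bed,bar):
    s=r.sense();E=np.array(s['ee_rot']);t=np.array(s['tcp_pos'])
    P=plane(d,bed,.012);b=plane(d,bar,zb if zb else t[2]+.0068)
    a=np.array([np.cos(A0),np.sin(A0)])
    J=lambda Q:np.c_[(Q[:,:2]-O)@EX,(Q[:,:2]-O)@EY]*1000
    print('bed J',J(P));print('bar J',J(b)); print('tcp J',J(t[None]),t[2])
E
python3 - <<'E'
from meas5 import *
d=cap('wrist')
im=d['image']; cv2.imwrite('pics/w5z.png',cv2.resize(im[115:245,145:355,::-1],None,fx=3.6,fy=3.6,interpolation=2))
meas(d,None,[(158,126),(340,126),(164,238),(335,238)],[(234,155),(280,155),(237,225),(277,225),(257,188)])
E
```

```text
bed J [[-117.4839  -61.4271]
 [-117.7487   55.1932]
 [ -40.2538  -62.8993]
 [ -40.6356   56.9675]]
bar J [[-110.5323   -7.9617]
 [-110.5914   11.6912]
 [ -78.7124   -7.0684]
 [ -78.7622   11.0289]
 [ -96.0073    1.9165]]
tcp J [[-58.415    1.9387]] 0.0810917642279152
```

View pics/w5z.png

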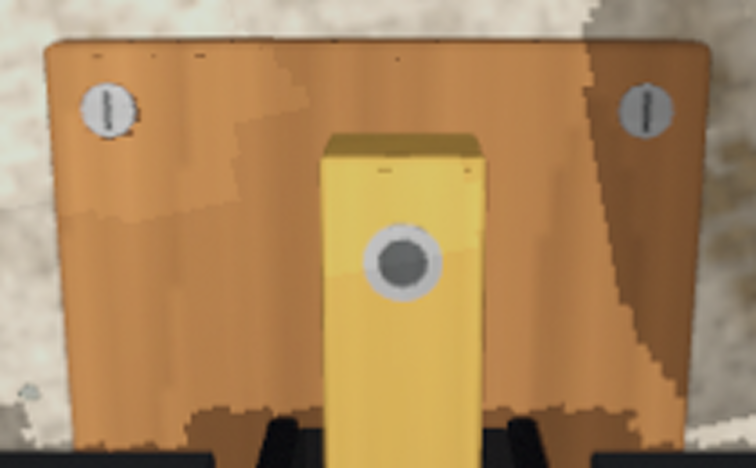

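Call:
step_arm([
  [[0,0,0,0,1,-0.1,0],[0,0,0,0,2,-0.2,0],[0,0,0,0,3,-0.3,0],[0,0,0,0,4,-0.4,0],[0,0,0,0,4.7,-0.4,0]],
])

```text
time_s: 8.4
tcp_pos: [0.4276, -0.1587, 0.0329]
ee_rot: [[0.978, -0.001, 0.207], [-0.207, 0.0, 0.978], [-0.001, -1.0, -0.0]]
wrist_force: [0.0, 1.0, -2.6]
gripper_width: 0.226
```

Call:
step_arm([
  [[0,0,0,0,0,0,0],[0,0,0,0,0,0,0],[0,0,0,0,0,0,0],[0,0,0,0,0,0,0],[0,0,0,0,0,0,0]],
])

```text
time_s: 8.82
tcp_pos: [0.4283, -0.1585, 0.0341]
ee_rot: [[0.978, 0.001, 0.207], [-0.207, -0.0, 0.978], [0.001, -1.0, 0.0]]
wrist_force: [0.0, -0.9, -3.8]
gripper_width: 0.225
```

```bash
python3 - <<'E'
from h import *
gj(-60,0,.03)
d=cap('wrist')
im=d['image']; cv2.imwrite('pics/w6z.png',cv2.resize(im[75:245,130:370,::-1],None,fx=3.3,fy=3.3,interpolation=2))
E
```

```text
t 8.8167 tcp [ 0.4283 -0.1585  0.0341] head -11.92235948434221 F [ 0.0322 -0.8845 -3.7763] w 19.57540199669576
turn [-0.0002  0.0031  0.0013] shift cm [-0.1797  0.4106  0.1939] rows 0.11711322803729532 0.026980179796329443
J -58.20258813593326 -1.934420636392062
```

View pics/w6z.png

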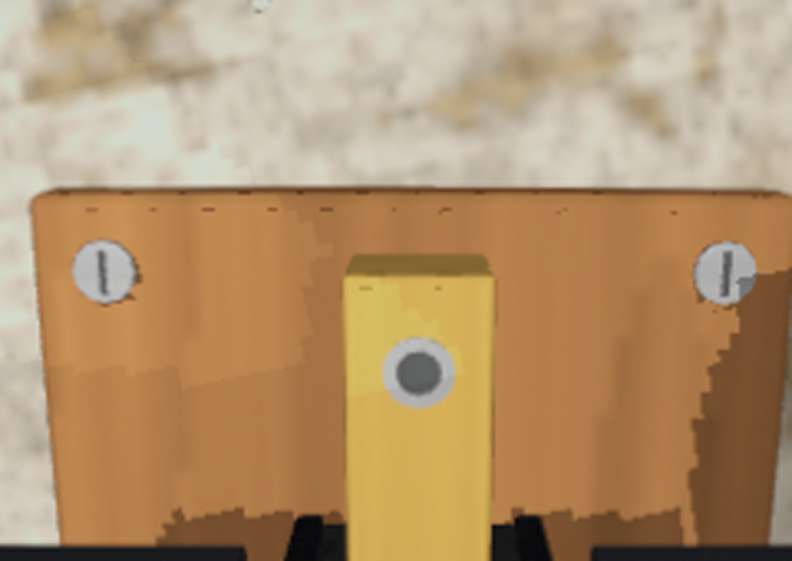

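Call:
step_arm([
  [[0,0.003,0,0,0.3,-0.05,0],[0,0.003,0,0,0.5,-0.05,0],[0,0.003,0,0,0.7,-0.05,0],[0,0.003,0,0,0.75,-0.05,0],[0,0.003,0,0,0.75,-0.05,0]],
])

```text
time_s: 9.28
tcp_pos: [0.4275, -0.159, 0.0257]
ee_rot: [[0.978, -0.001, 0.21], [-0.21, 0.0, 0.978], [-0.001, -1.0, -0.0]]
wrist_force: [-0.1, 0.6, -3.4]
gripper_width: 0.227
```

Call:
step_arm([
  [[0,0,0,0,0.1,0,0],[0,0,0,0,0.1,0,0],[0,0,0,0,0.1,0,0],[0,0,0,0,0.1,0,0],[0,0,0,0,0.1,0,0]],
])

```text
time_s: 9.7
tcp_pos: [0.4279, -0.159, 0.0252]
ee_rot: [[0.978, 0.0, 0.21], [-0.21, -0.0, 0.978], [0.0, -1.0, 0.0]]
wrist_force: [-0.7, 0.1, -0.6]
gripper_width: 0.227
```

Call:
step_arm([
  [[0,0,0,0,0.05,0,0],[0,0,0,0.5,0.05,0,0],[0,0,0,1.2,0.05,0,0],[0,0,0,2,0.05,0,0],[0,0,0,2.6,0.05,0,0]],
])

```text
time_s: 10.12
tcp_pos: [0.4461, -0.1644, 0.025]
ee_rot: [[0.977, -0.015, 0.211], [-0.211, 0.001, 0.977], [-0.015, -1.0, -0.002]]
wrist_force: [-10.8, 1.8, 17.2]
gripper_width: 0.228
```

Call:
step_arm([
  [[0,0,0,0.2,0,0,0],[0,0,0,0.4,0,0,0],[0,0,0,0.6,0,0,0],[0,0,0,0.8,0,0,0],[0,0,0,0.9,0,0,0]],
])

```text
time_s: 10.53
tcp_pos: [0.4557, -0.1662, 0.025]
ee_rot: [[0.977, -0.013, 0.211], [-0.211, 0.001, 0.978], [-0.013, -1.0, -0.002]]
wrist_force: [-9.7, 2.3, 14.4]
gripper_width: 0.226
```

```bash
cat > look.py <<'E'
from h import *
import sys
n=sys.argv[1]
gj(-8.3,-2.2,.025)
a=cap('scene');b=cap('side')
cv2.imwrite('pics/s%s.png'%n,np.hstack([cv2.resize(a['image'][235:305,185:265,::-1],None,fx=5,fy=5,interpolation=2),cv2.resize(b['image'][210:280,180:255,::-1],None,fx=5,fy=5,interpolation=2)]))
d=cap('wrist','w%s.png'%n)
E
python3 look.py 7
```

```text
t 10.5333 tcp [ 0.4557 -0.1662  0.025 ] head -12.166203347298142 F [-9.6805  2.2748 14.4238] w 19.637651473178114
turn [ 0.0019 -0.0011 -0.0125] shift cm [ 2.1468 -0.0259  0.1509] rows 0.516127853082814 0.10165386817004951
J -29.771250982016603 -3.684784817824969
```

View pics/s7.png

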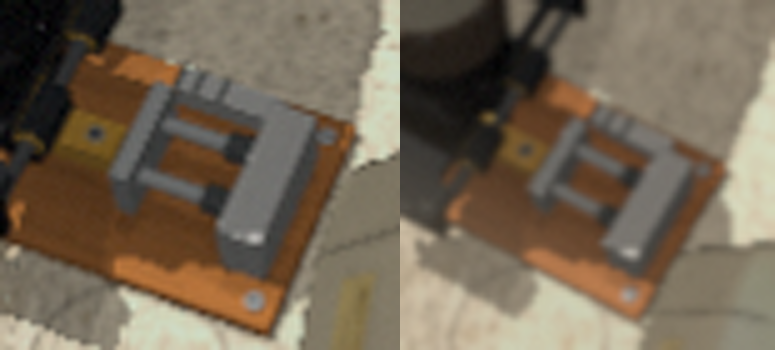

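View pics/w7.png

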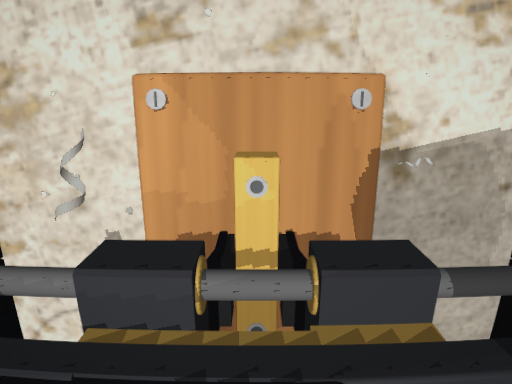

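Call:
step_arm([
  [[0,0,0,0,-0.05,0,0],[0,0,0,0,-0.1,0,0],[0,0,0,0,-0.1,0,0],[0,0,0,0,-0.1,0,0],[0,0,0,0,-0.1,0,0]],
])

```text
time_s: 11.1
tcp_pos: [0.462, -0.1664, 0.0254]
ee_rot: [[0.978, -0.0, 0.21], [-0.21, -0.0, 0.978], [-0.0, -1.0, -0.0]]
wrist_force: [-1.7, -0.2, -0.2]
gripper_width: 0.226
```

Call:
step_arm([
  [[0,0,0,0.2,0,0,0],[0,0,0,0.4,0,0,0],[0,0,0,0.6,0,0,0],[0,0,0,0.8,0,0,0],[0,0,0,0.8,0,0,0]],
])

```text
time_s: 11.52
tcp_pos: [0.469, -0.168, 0.0253]
ee_rot: [[0.978, -0.003, 0.21], [-0.21, 0.0, 0.978], [-0.003, -1.0, -0.0]]
wrist_force: [-4.7, 0.7, 2.2]
gripper_width: 0.227
```

```bash
python3 look.py 8
```

```text
t 11.5167 tcp [ 0.469  -0.168   0.0253] head -12.115043567367145 F [-4.6865  0.6729  2.2283] w 19.71735477622664
turn [ 0.0003 -0.0003 -0.0025] shift cm [0.8133 0.0232 0.049 ] rows 0.1954714321714474 0.020267109073369826
J -16.432631932568917 -2.687721295241801
```

View pics/s8.png

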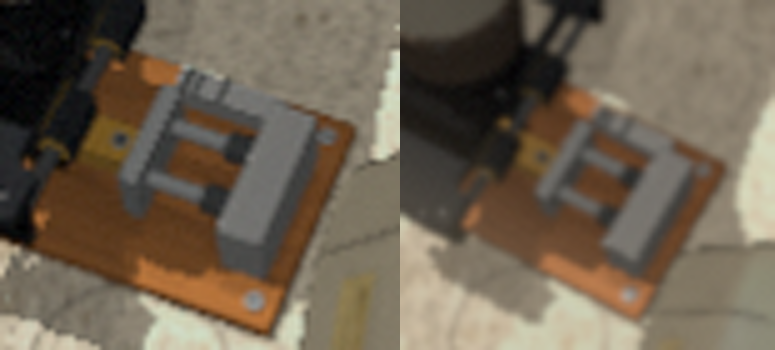

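Call:
step_arm([
  [[0,0,0,0.2,0,0,0],[0,0,0,0.4,0,0,0],[0,0,0,0.6,0,0,0],[0,0,0,0.8,0,0,0],[0,0,0,0.8,0,0,0]],
])

```text
time_s: 12.08
tcp_pos: [0.475, -0.1694, 0.0252]
ee_rot: [[0.978, -0.006, 0.21], [-0.21, 0.001, 0.978], [-0.006, -1.0, -0.001]]
wrist_force: [-7.6, 2.8, 5.6]
gripper_width: 0.225
```

```bash
python3 look.py 9
```

```text
t 12.0833 tcp [ 0.475  -0.1694  0.0252] head -12.132384205955452 F [-7.5891  2.77    5.5865] w 19.579895937264258
turn [ 0.0005 -0.0006 -0.0059] shift cm [0.1964 0.0144 0.0609] rows 0.0494280518699689 0.04791972560226676
J -10.263217196146114 -2.8081245932649477
```

View pics/s9.png

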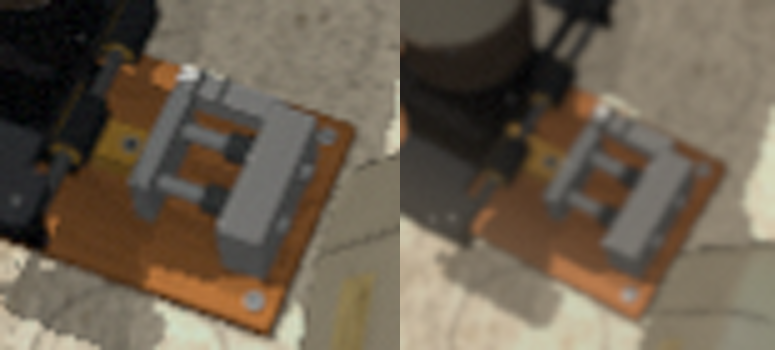

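```bash
cat > stop.py <<'E'
from h import *
import sys
a=cap('scene','sc%s.png'%sys.argv[1]); np.save('pose.npy',a['cam_to_world'])
im=a['image'][240:290,200:250,::-1]; im0=cv2.imread('pics/scene0.png')[240:290,200:250]
cv2.imwrite('pics/st%s.png'%sys.argv[1],np.hstack([cv2.resize(i,None,fx=8,fy=8,interpolation=2) for i in(im0,im)]))
# expected overlay-free predictions: pixel of stop top front corners for travel t
for t in(0,10,16.7,23.3):
    P=[[*(O+EX*(25+t)/1000+EY*y/1000),.052] for y in(-28,28)]
    print(t,((proj(a,P)-[200,240]+.5)*8).round(0).tolist())
E
python3 stop.py a
```

```text
0 [[48.0, 224.0], [124.0, 72.0]]
10 [[78.0, 235.0], [153.0, 82.0]]
16.7 [[98.0, 242.0], [173.0, 89.0]]
23.3 [[118.0, 249.0], [193.0, 96.0]]
```

View pics/sta.png

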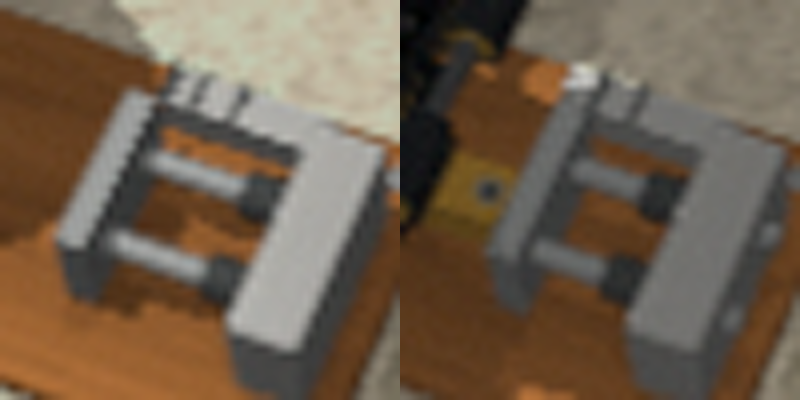

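Call:
step_arm([
  [[0,0,0,0.2,-0.03,0,0],[0,0,0,0.4,-0.03,0,0],[0,0,0,0.6,-0.03,0,0],[0,0,0,0.7,-0.03,0,0],[0,0,0,0.7,-0.03,0,0]],
])

```text
time_s: 12.7
tcp_pos: [0.4799, -0.1705, 0.0251]
ee_rot: [[0.978, -0.01, 0.211], [-0.211, 0.001, 0.978], [-0.01, -1.0, -0.001]]
wrist_force: [-10.7, 5.2, 6.4]
gripper_width: 0.229
```

```bash
python3 look.py 10; python3 stop.py b
```

```text
t 12.7 tcp [ 0.4799 -0.1705  0.0251] head -12.160673533716029 F [-10.6711   5.2359   6.3927] w 19.962810441210834
turn [ 0.0007 -0.0011 -0.0099] shift cm [-0.3046  0.0138  0.0688] rows 0.0749621285339963 0.07963865662784171
J -5.253407566074139 -2.8912968257643885
0 [[48.0, 224.0], [124.0, 72.0]]
10 [[78.0, 235.0], [153.0, 82.0]]
16.7 [[98.0, 242.0], [173.0, 89.0]]
23.3 [[118.0, 249.0], [193.0, 96.0]]
```

View pics/stb.png

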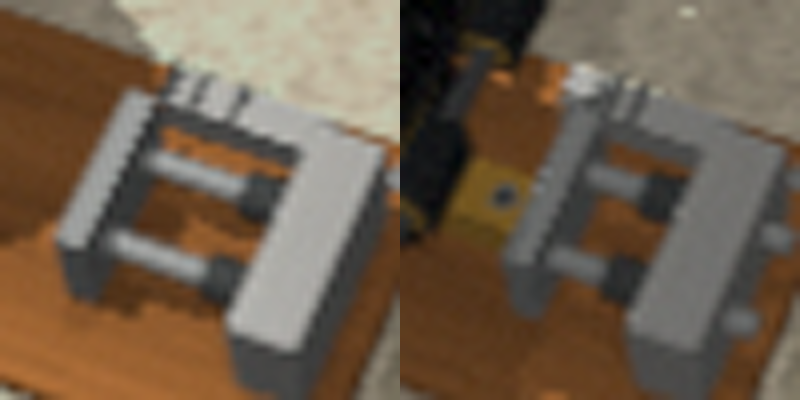

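View pics/w10.png

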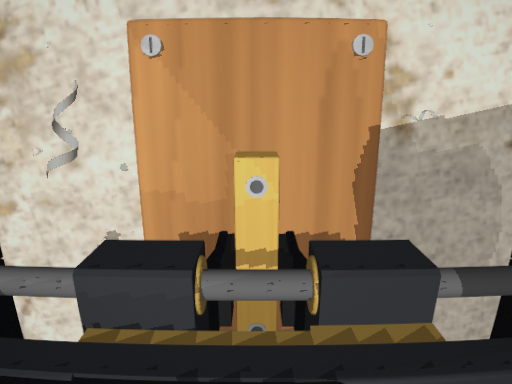

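Call:
step_arm([
  [[0,0,0,0,0,0,0],[0,0,0,0,0,0,0],[0,0,0,0,0,0,0],[0,0,0,0,0,0,0],[0,0,0,0,0,0,0]],
])

```text
time_s: 13.32
tcp_pos: [0.4798, -0.1705, 0.0251]
ee_rot: [[0.978, -0.01, 0.211], [-0.211, 0.001, 0.978], [-0.01, -1.0, -0.001]]
wrist_force: [-10.4, 5.0, 6.5]
gripper_width: 0.227
```

Call:
step_arm([
  [[0,0,0,0,0,0,0],[0,0,0,0,0,0,0],[0,0,0,0,0,0,0],[0,0,0,0,0,0,0],[0,0,0,0,0,0,0]],
])

```text
time_s: 13.73
tcp_pos: [0.4799, -0.1705, 0.0251]
ee_rot: [[0.978, -0.009, 0.211], [-0.211, 0.001, 0.978], [-0.01, -1.0, -0.001]]
wrist_force: [-10.7, 5.4, 5.8]
gripper_width: 0.226
```

```bash
python3 stop.py c; python3 - <<'E'
from h import *
b=cap('side'); cv2.imwrite('pics/sd.png',np.hstack([cv2.resize(i,None,fx=8,fy=8,interpolation=2) for i in (cv2.imread('pics/side0.png')[225:275,200:248],b['image'][225:275,200:248,::-1])]))
cap('scene','full.png'); s=r.sense(); E=np.array(s['ee_rot']); print(E,s['wrist_force'],s['tcp_pos'])
E
```

```text
0 [[48.0, 224.0], [124.0, 72.0]]
10 [[78.0, 235.0], [153.0, 82.0]]
16.7 [[98.0, 242.0], [173.0, 89.0]]
23.3 [[118.0, 249.0], [193.0, 96.0]]
[[ 0.9775 -0.0095  0.2107]
 [-0.2107  0.0014  0.9776]
 [-0.0096 -1.     -0.0006]] [-10.3238   4.6178   6.36  ] [ 0.4798 -0.1705  0.0251]
```

View pics/stc.png

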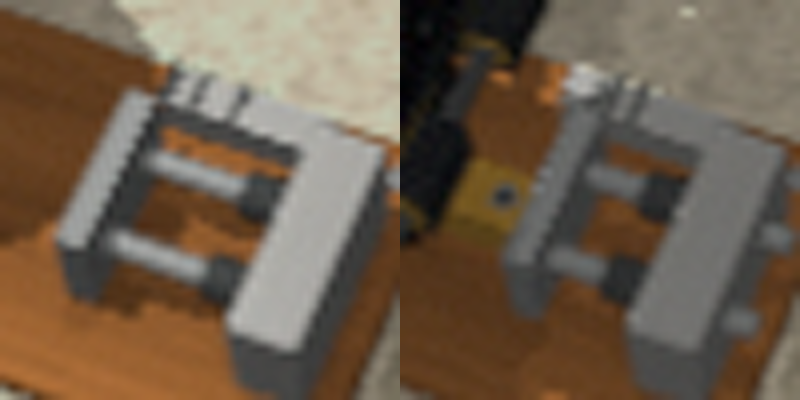

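View pics/sd.png

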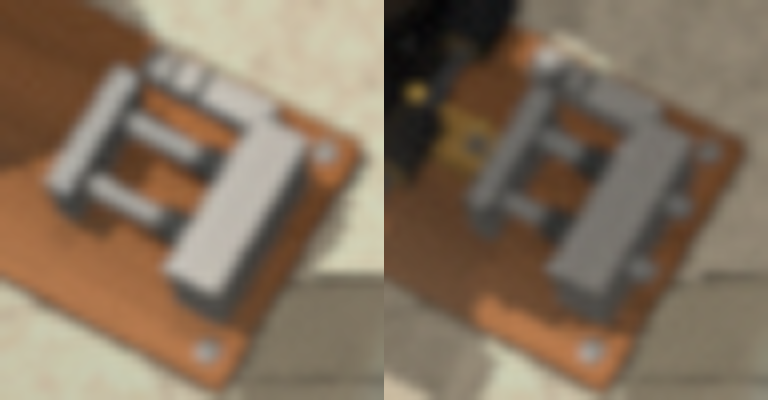

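View pics/full.png

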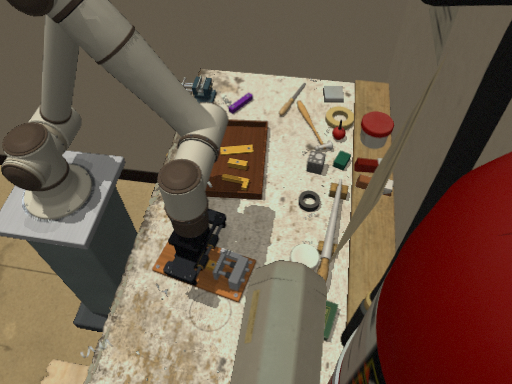

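Call:
step_arm([
  [[0,0,-0.003,0,0,0,0],[0,0,-0.006,0,0,0,0],[0,0,-0.01,0,0,0,0],[0,0,-0.01,0,0,0,0],[0,0,-0.01,0,0,0,0]],
])

```text
time_s: 14.3
tcp_pos: [0.4799, -0.1705, 0.0251]
ee_rot: [[0.978, 0.0, 0.211], [-0.211, -0.001, 0.978], [0.0, -1.0, -0.001]]
wrist_force: [-10.5, 4.7, 6.4]
gripper_width: 0.229
```

Call:
step_arm([
  [[0,0,0,0,0,0,0],[0,0,0,0,0,0,0],[0,0,0,0,0,0,0],[0,0,0,0,0,0,0],[0,0,0,0,0,0,0]],
])

```text
time_s: 14.72
tcp_pos: [0.4799, -0.1705, 0.0251]
ee_rot: [[0.978, 0.0, 0.211], [-0.211, -0.001, 0.978], [0.0, -1.0, -0.001]]
wrist_force: [-9.2, 4.6, 7.1]
gripper_width: 0.227
```

Level now, still pressing. I'll hold for more than three seconds.

Call:
step_arm([
  [[0,0,0,0,0,0,0],[0,0,0,0,0,0,0],[0,0,0,0,0,0,0],[0,0,0,0,0,0,0],[0,0,0,0,0,0,0]],
])

```text
time_s: 15.13
tcp_pos: [0.4798, -0.1705, 0.0251]
ee_rot: [[0.978, 0.0, 0.211], [-0.211, -0.001, 0.978], [0.0, -1.0, -0.001]]
wrist_force: [-10.8, 5.0, 6.2]
gripper_width: 0.228
```

Call:
step_arm([
  [[0,0,0,0,0,0,0],[0,0,0,0,0,0,0],[0,0,0,0,0,0,0],[0,0,0,0,0,0,0],[0,0,0,0,0,0,0]],
])

```text
time_s: 15.55
tcp_pos: [0.4798, -0.1705, 0.0251]
ee_rot: [[0.978, 0.0, 0.211], [-0.211, -0.001, 0.978], [0.0, -1.0, -0.001]]
wrist_force: [-10.1, 5.3, 6.6]
gripper_width: 0.224
```

Call:
step_arm([
  [[0,0,0,0,0,0,0],[0,0,0,0,0,0,0],[0,0,0,0,0,0,0],[0,0,0,0,0,0,0],[0,0,0,0,0,0,0]],
])

```text
time_s: 15.97
tcp_pos: [0.4799, -0.1705, 0.0251]
ee_rot: [[0.978, 0.0, 0.211], [-0.211, -0.001, 0.978], [0.0, -1.0, -0.001]]
wrist_force: [-10.0, 4.3, 7.0]
gripper_width: 0.229
```

Call:
step_arm([
  [[0,0,0,0,0,0,0],[0,0,0,0,0,0,0],[0,0,0,0,0,0,0],[0,0,0,0,0,0,0],[0,0,0,0,0,0,0]],
])

```text
time_s: 16.38
tcp_pos: [0.4799, -0.1705, 0.0251]
ee_rot: [[0.978, 0.0, 0.211], [-0.211, -0.001, 0.978], [0.0, -1.0, -0.001]]
wrist_force: [-10.9, 4.2, 5.9]
gripper_width: 0.223
```

Call:
step_arm([
  [[0,0,0,0,0,0,0],[0,0,0,0,0,0,0],[0,0,0,0,0,0,0],[0,0,0,0,0,0,0],[0,0,0,0,0,0,0]],
])

```text
time_s: 16.8
tcp_pos: [0.4799, -0.1705, 0.0251]
ee_rot: [[0.978, 0.0, 0.211], [-0.211, -0.001, 0.978], [0.0, -1.0, -0.001]]
wrist_force: [-10.5, 5.1, 6.2]
gripper_width: 0.226
```

Call:
step_arm([
  [[0,0,0,0,0,0,0],[0,0,0,0,0,0,0],[0,0,0,0,0,0,0],[0,0,0,0,0,0,0],[0,0,0,0,0,0,0]],
])

```text
time_s: 17.22
tcp_pos: [0.4799, -0.1705, 0.0251]
ee_rot: [[0.978, 0.0, 0.211], [-0.211, -0.001, 0.978], [0.0, -1.0, -0.001]]
wrist_force: [-9.3, 4.3, 6.1]
gripper_width: 0.227
```

Call:
step_arm([
  [[0,0,0,0,0,0,0],[0,0,0,0,0,0,0],[0,0,0,0,0,0,0],[0,0,0,0,0,0,0],[0,0,0,0,0,0,0]],
])

```text
time_s: 17.63
tcp_pos: [0.4798, -0.1705, 0.0251]
ee_rot: [[0.978, 0.0, 0.211], [-0.211, -0.001, 0.978], [0.0, -1.0, -0.001]]
wrist_force: [-9.9, 4.4, 7.0]
gripper_width: 0.224
```

Call:
step_arm([
  [[0,0,0,0,0,0,0],[0,0,0,0,0,0,0],[0,0,0,0,0,0,0],[0,0,0,0,0,0,0],[0,0,0,0,0,0,0]],
])

```text
time_s: 18.05
tcp_pos: [0.4799, -0.1705, 0.0251]
ee_rot: [[0.978, 0.0, 0.211], [-0.211, -0.001, 0.978], [0.0, -1.0, -0.001]]
wrist_force: [-10.2, 4.6, 6.5]
gripper_width: 0.225
```

Call:
step_arm([
  [[0,0,0,0,0,0,0],[0,0,0,0,0,0,0],[0,0,0,0,0,0,0],[0,0,0,0,0,0,0],[0,0,0,0,0,0,0]],
])

```text
time_s: 18.47
tcp_pos: [0.4799, -0.1705, 0.0251]
ee_rot: [[0.978, 0.0, 0.211], [-0.211, -0.001, 0.978], [0.0, -1.0, -0.001]]
wrist_force: [-10.5, 5.0, 6.5]
gripper_width: 0.225
```

```bash
python3 stop.py d >/dev/null; python3 -c "
from h import *
gj(0,0,.025);cap('wrist','w11.png')"
```

```text
t 18.5167 tcp [ 0.4799 -0.1705  0.0251] head -12.156297608061319 F [-10.5714   4.5878   6.2524] w 19.838182485547623
turn [ 0.0007 -0.001   0.0002] shift cm [0.5255 0.0098 0.2873] rows 0.1436359707758762 0.010015856721961527
J -5.257515023023269 -2.8678023838364997
```

View pics/std.png

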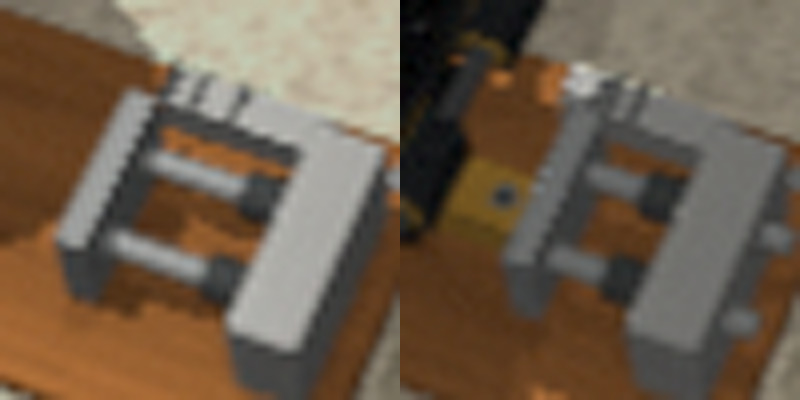

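View pics/w11.png

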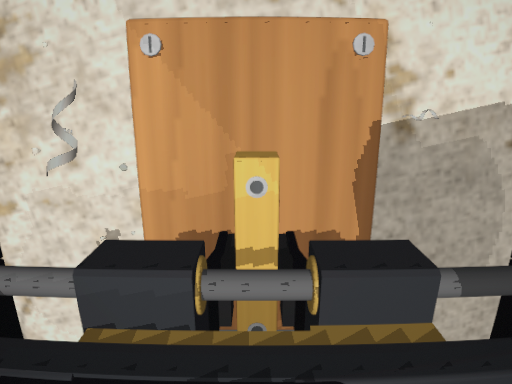

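The stop has not moved: its corner is still at about 16 mm of travel. The bar (mid column 257) is centred between the bed screws at (151,45) and (364,45), and the push is steady, so I am handing in.

```bash
python3 -c "
from h import *
print(r.finish_job())"
```

```text
the job is handed in; nothing more can be done
None
```

The long brass bar is on the jig bed, held against the sprung stop with the pointer between the two marks. I handed the job in at about 18.5 s, still gripping and pressing.

**What I did:** I took the bar out of the tray with its holes up and left the other three pieces there. I laid it on the jig bed, slid it against the stop and pushed the stop back. I then levelled the tool by about 0.6° and held still for more than four seconds.

**Last checks:**
- **Stop travel:** about 16 mm in the scene picture, which is about 10 N of spring and short of the 32 mm end. The pointer was hard to see at that resolution, so I judged its place mainly from the plate's travel.
- **Push:** the wrist force along the jig was about 11 N, including some friction on the bed. It and the position held steady throughout the hold.
- **Alignment:** the bar was within about 1 mm of the jig's centre line and within about 0.3° of parallel.
- **Bystanders:** the jar, tape and steel block stood where they started in the last full picture, taken before the hold.

**What was off or disagreed:**
- **Side force:** about 2–3 N remained across the jig.
- **Downward press:** it briefly reached about 17 N when the bar first slid on the bed. I eased it to about 6 N.
- **Jig position:** two wrist-camera views differed by 2–3 mm on where the jig lies. I used the closer view, where the bar and the bed are seen together.

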